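# Load the offset vial carrier and present it level over the mixer

### The arm

A 6-joint arm with a two-finger parallel gripper is mounted at the origin on the work surface. World frame = base frame: x ahead of the robot, y to its left, z up, the work surface at z = 0. Lengths are in mm, angles in rad, forces in N, time in s.
With the tool pointing down it reaches from about 275 to 825 mm from the base axis. Payload 4.9 kg.
Tool frame: the origin (TCP) lies on the mounting face of the last link; the fingertips stand 173 mm ahead of it and the grasp point (between the pads) lies 155 mm ahead of it; z points along the fingers, y is the direction in which the jaws open and shut (so a half turn about z gives the same grasp; the last joint's range is limited). The gripper opens to 85 mm and grips with 20 to 120 N. Pads are 22 mm wide; open, the fingers measure 114 mm over their backs; the gripper's body (76 mm by 85 mm) begins 54 mm behind the grasp point. The pads swing forward as they close: fully open they stand 13 mm farther back than shut.
Start: joints at [1.149, 0.326, -0.193, 1.052, 0, 1.437], TCP at [156.108, 527.399, 404.681] pointing down, gripper open.
Joint ranges: [-2.65, 2.65], [-0.97, 1.79], [-1.3, 1.35], [-1.93, 2.1], [-1.47, 1.37], [-3.14, 3.14]. Speed limits (rad/s): [2.57, 2.57, 3.14, 3.14, 3.14, 3.14].

### API

Orientations are given as [roll, pitch, yaw] about the fixed x, y, z axes, in that order (R = Rz(yaw) Ry(pitch) Rx(roll)).
In Python, from rig import bot gives the robot as it stands. The module is installed in compiled form; this text tells all that it offers.
- The arm moves only by the tool arm_command, never from a script. Its argument "rows" is a list that holds one entry, the list of rows, each a list of 7 numbers: the shift along the tool's x, y, z scaled (see below), then the turn, a rotation vector about the tool's x, y, z scaled (see below), then the opening, from 0 (shut) to 1 (fully open). In form: [[[dx, dy, dz, wx, wy, wz, grip], ...]]. A call has 1 to 5 rows; each row is the pose to reach, as a shift and turn from the pose commanded when the call began, along the tool's axes at that moment; what a row does not reach only later rows make up. The controller multiplies each number of a shift by 30 cm and each number of a turn by 90 degrees. A row lasts 1/8 s, in which the tool goes at most 62.5 mm and 10.7 degrees, less where a joint would pass 70% of its speed; a pose out of reach is approached as far as the arm can. A call with a number of a shift or a turn outside -1 to 1 is refused whole. A call with a gripper value outside its range is refused whole. The fingers move at their own pace and stop on an object; "force" is the grip in N (left out, the last holds). Time passes only in rows, so rows that repeat a pose let the fingers close. It gives the time, the measured TCP pose, the force and the opening at its end, in the units of the state.
- bot.sense(): the state, without advancing time (a new reading comes with each control period).
- bot.camera(name): name is "side" or "top"; returns a dict with "image" (384x512x3 uint8, red, green, blue), "fx", "fy", "cx", "cy" (pixels), "rvec" (rotation vector, rad) and "tvec" (3), from world to camera coordinates, as OpenCV has them. Camera axes: x right, y down, z forward; pixel columns grow to the right and rows downward; lengths in mm; the calibration is good to about 2 mm. A picture is of the moment at which its call begins. There is no depth.
- bot.hand_in(): hands the job in, once; it reports no verdict.
The state is a dict: "t": time; "qpos": joint angles; "qd": joint speeds; "joint_efforts": joint torques, N m; "ee_pos": TCP position; "eef_rot": TCP orientation; "force": force on the tool from outside, world axes, zero at the start; "wrist_torque": the same for the moment, N m; "width": finger opening in mm.
Only numpy, scipy, OpenCV 4.12 (cv2) and the standard library are available. Lean on these libraries where they do the work, as an engineer would, in place of code of your own. Each camera call takes 0.05 s, during which the arm holds its last target.

### The job

Take the slim vial out of the pocket tray, stand it in the empty cup of the vial carrier and let go of it. Then lift the loaded carrier by its bar, at its balance point, and without tipping it bring it level over the mixer drive, its heavy hub about 3 cm above the tip of the spindle and its cup over the rest, touching neither. Finish while holding it there; leave the jars and dropper bottles alone.

Things in the scene. Friction and masses are not known exactly. Their poses are not given: they have to be found in the camera images.
- vial: slim glass vial with a white cap, the slimmest and tallest thing in the tray: 18 mm diameter (body and cap alike), 50 mm tall, about 22 g, standing upright in one of the tray's four pockets, its underside 8 mm above the bench, so 36 mm stands out above the tray. Origin: centre of its underside, z up along its axis.
- tray: grey pocket tray fixed on the bench left or right of the carrier, turned a little: 150 x 150 mm, 22 mm high, with four round pockets 27 mm wide and 14 mm deep, centred 36 mm from its middle along both its x and its y (72 mm apart). Which pocket holds what varies; one is empty. Origin: centre of its underside; x and y along its edges, z up.
- carrier: offset metal vial carrier, 0.3 kg, loose on the bench in the middle, hub end towards the robot: a thick heavy hub, a plain straight level bar (12 mm wide, 14 mm high, top 32 mm and underside 18 mm above the bench) and a small open cup at the far end. Hub and cup axes are 150 mm apart; both stand on the bench. Origin: on the hub axis at the underside; x along the bar from hub to cup, z up.
- balance (a point): balance point of the carrier with the vial in its cup (it is much heavier at the hub): in the middle of the bar's section, 47 mm from the hub axis towards the cup (22 mm beyond the hub's edge), 25 mm above the carrier's underside. Axes as the carrier's. Grip the bar within about 15 mm of here. The empty carrier balances at 39 mm.
- hub_under (a point): centre of the underside of the carrier's hub (the carrier's origin; axes as the carrier's). The hub is round, 50 mm diameter, 40 mm high, with a 16 mm vertical through bore.
- cup_floor (a point): centre of the cup's inner floor, 150 mm from the hub axis, 16.5 mm above the carrier's underside. The cup is 24 mm wide inside, 32 mm outside, its rim 38 mm above the carrier's underside, so that a seated vial stands 28 mm out of it.
- drive: mixer drive fixed on the bench left or right of the carrier, across from the tray, turned a little: a white housing 230 x 90 mm, 45 mm high; on it a steel spindle (12 mm diameter, on a 36 mm dark collar) at the end nearer the robot and, 150 mm away, a round rest 40 mm wide. Origin: on the spindle's axis at bench height; x from spindle to rest, z up. The housing reaches 40 mm beyond each.
- spindle_tip (a point): top of the spindle, 90 mm above the bench.
- rest_top (a point): centre of the rest's top, 60 mm above the bench, 150 mm from the spindle's axis: the carrier's cup belongs above it.
- jar_a: squat capped glass jar, 25 mm diameter, 38 mm tall, upright in another pocket of the tray; not used, leave it where it is. Origin: centre of its underside, z up.
- jar_b: squat capped glass jar, 25 mm diameter, 38 mm tall, upright in another pocket of the tray; not used, leave it where it is. Origin: centre of its underside, z up.
- dropper_a: white dropper bottle with a tapering black nozzle, 28 mm diameter, 72 mm tall, standing on the bench between the robot and the work; not used, leave it where it is. Origin: centre of its underside, z up.
- dropper_b: white dropper bottle with a tapering black nozzle, 28 mm diameter, 72 mm tall, standing on the bench between the robot and the work; not used, leave it where it is. Origin: centre of its underside, z up.
Not all that is in view belongs to the job. Leave any blue or purple look-alike of the drive alone.

How it is judged (in metres and radians):
On the way, in this order (a step that is already met when the one before it is completed fails the run):
1. the vial stands in the carrier's cup and has been let go, the carrier still on the bench (horizontal distance between vial and cup_floor below 0.007 m and z of vial in the frame of carrier between 0.012 and 0.022 m and angle between the z axis of vial and the z axis of carrier, either way round below 0.25 rad and contact force between the fingers and vial below 0.1 N and height (world z) of hub_under below 0.008 m), for 0.2 s.
2. the loaded carrier is lifted off the bench by its bar, at its balance point (horizontal distance between vial and cup_floor below 0.007 m and z of vial in the frame of carrier between 0.012 and 0.022 m and angle between the z axis of vial and the z axis of carrier, either way round below 0.25 rad and contact force between the fingers and carrier above 2 N and x of the grasp point in the frame of balance between -0.016 and 0.016 m and contact force between the fingers and vial below 0.2 N and height (world z) of hub_under above 0.02 m and angle between carrier's own z axis and vertical below 0.2 rad), for 0.2 s.
At the end, for the whole second after the job is handed in: The fingers hold the carrier still by its bar within 16 mm of the balance point, level within 5 degrees, the vial seated in its cup and not held; hub underside 10 to 60 mm above the spindle tip and within 15 mm of its axis, cup within 20 mm of the rest axis; nothing touches the drive (horizontal distance between vial and cup_floor below 0.007 m and z of vial in the frame of carrier between 0.012 and 0.022 m and angle between the z axis of vial and the z axis of carrier, either way round below 0.25 rad and contact force between the fingers and carrier above 2 N and x of the grasp point in the frame of balance between -0.016 and 0.016 m and contact force between the fingers and vial below 0.2 N and angle between carrier's own z axis and vertical below 0.09 rad and horizontal distance between hub_under and spindle_tip below 0.015 m and horizontal distance between cup_floor and rest_top below 0.02 m and z of hub_under in the frame of spindle_tip between 0.01 and 0.06 m and contact force between each of carrier, vial and drive below 0.05 N and linear speed of carrier below 0.02 m/s); the arm keeps its last pose, push and grip.
It fails at once if the carrier is tipped by more than 20 degrees (angle between carrier's own z axis and vertical above 0.35 rad).
It fails at once if the first squat jar is moved from its place by more than 15 mm or tipped over (distance of jar_a from where it was at the start of the episode above 0.015 m or angle between jar_a's own z axis and vertical above 0.4 rad).
It fails at once if the second squat jar is moved from its place by more than 15 mm or tipped over (distance of jar_b from where it was at the start of the episode above 0.015 m or angle between jar_b's own z axis and vertical above 0.4 rad).
It fails at once if the first dropper bottle is moved from its place by more than 15 mm or tipped over (distance of dropper_a from where it was at the start of the episode above 0.015 m or angle between dropper_a's own z axis and vertical above 0.4 rad).
It fails at once if the second dropper bottle is moved from its place by more than 15 mm or tipped over (distance of dropper_b from where it was at the start of the episode above 0.015 m or angle between dropper_b's own z axis and vertical above 0.4 rad).
It also fails if it takes over 51 s, if anything falls off the work surface, if the arm or the gripper's body presses on something with over 40 N, if the wrist force passes 120 N, or if a joint passes its speed limit or range.

## Working session

There is one attempt and no reset: what is moved stays moved. The work goes in short steps, Python scripts to look and compute and a tool call to move; the robot and the scene stay as the last step left them, time stands still between calls to the robot, and variables do not carry over. Pictures are saved under pics/ and viewed, and the job is handed in when it is done.

Besides the shell and the picture viewer there is one more tool, called after "Call:" as a command line: name --argument value ..., lists and objects as JSON in quotes. arm_command: Moves the arm, as the interface text tells. Its arguments: {"type":"object","properties":{"rows":{"type":"array","items":{"type":"array","items":{"type":"array","items":{"type":"number","minimum":-1,"maximum":1}}}},"force":{"type":"number"}},"required":["rows"]}

```bash
mkdir -p pics
cat > h.py <<'E'
import numpy as np, cv2
from rig import bot
def cam(n):
    c=bot.camera(n); return c
def save(img,name,scale=1,box=None):
    im=img if box is None else img[box[1]:box[3],box[0]:box[2]]
    im=cv2.resize(im,None,fx=scale,fy=scale,interpolation=cv2.INTER_CUBIC)
    cv2.imwrite('pics/'+name,im[:,:,::-1])
def ray(c,u,v,z):
    R=cv2.Rodrigues(np.array(c['rvec'],float))[0]; t=np.array(c['tvec'],float).ravel()
    C=-R.T@t; d=R.T@np.array([(u-c['cx'])/c['fx'],(v-c['cy'])/c['fy'],1.])
    return C+d*(z-C[2])/d[2]
def proj(c,p):
    K=np.array([[c['fx'],0,c['cx']],[0,c['fy'],c['cy']],[0,0,1.]])
    return cv2.projectPoints(np.array(p,float).reshape(-1,1,3),np.array(c['rvec'],float),np.array(c['tvec'],float),K,None)[0].reshape(-1,2)
E
python3 - <<'E'
from h import *
import pickle
print(bot.sense())
for n in('top','side'):
    c=cam(n); save(c['image'],n+'0.png',1.5); pickle.dump(c,open(n+'0.pkl','wb'))
    R=cv2.Rodrigues(np.array(c['rvec'],float))[0]
    print(n,c['fx'],-R.T@np.array(c['tvec']).ravel(),R)
E
```

```text
{'t': 0.0, 'qpos': array([ 1.14882063e+00,  3.26907555e-01, -1.93588930e-01,  1.05200389e+00,
        4.75683801e-07,  1.43659117e+00]), 'qd': array([-0.00037034,  0.00123255,  0.00062187, -0.00091899, -0.00051638,
       -0.00012145]), 'joint_efforts': array([-8.22660277e-04, -4.43403769e+01,  2.62440437e+01,  1.54876703e-02,
       -2.66476827e-04,  5.67347172e-06]), 'ee_pos': array([155.96991464, 527.11841611, 403.91945115]), 'eef_rot': array([-3.13990399e+00, -2.28477075e-04,  2.85382192e+00]), 'force': array([ 1.12514195,  0.35618966, -0.17111073]), 'wrist_torque': array([-0.0141414 ,  0.034037  ,  0.03930283]), 'width': 85.53621114539155}
top 448.27532251169885 [ 332.72097307  -64.76924943 1404.42696777] [[-0.01847266 -0.99959562  0.02161846]
 [-0.99851045  0.01733374 -0.05173423]
 [ 0.05133858 -0.02254193 -0.99842687]]
side 363.0725170469231 [303.32289254 890.70981661 663.63364837] [[-0.99542939 -0.09493146 -0.01040927]
 [-0.0403359   0.51672589 -0.85520019]
 [ 0.08656414 -0.85087153 -0.51819329]]
```

View pics/top0.png

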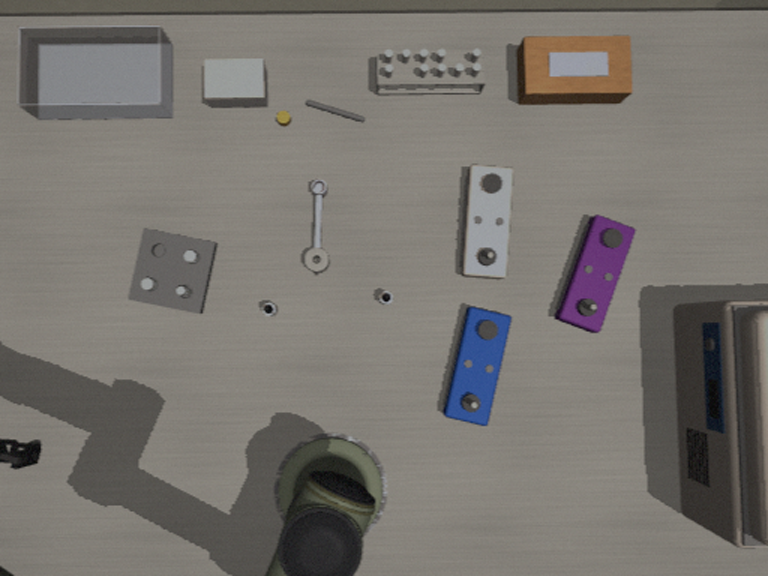

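View pics/side0.png

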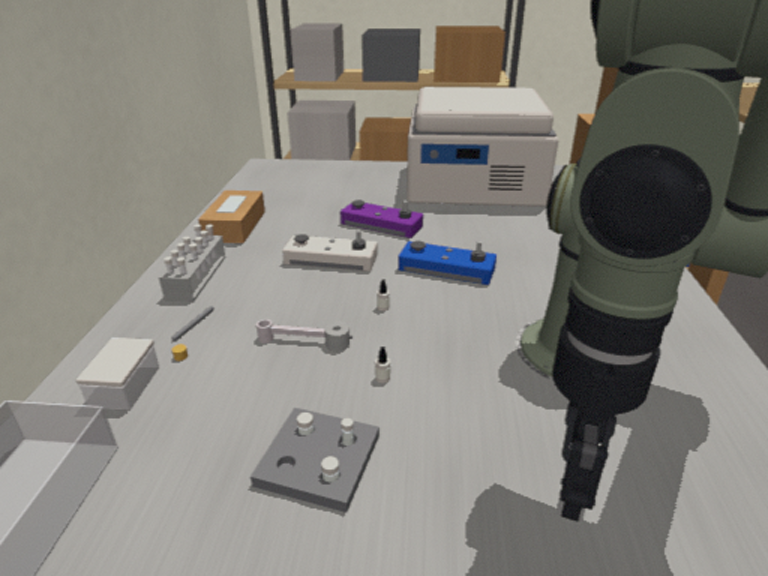

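The white drive is at about (487,220) in the top view ×1.5; the blue and purple ones are look-alikes. The carrier is at (317,225) and the tray at (172,270), with three capped objects. The slim one in the side view is at about (347,430). I'll enlarge these.

Run:
```python
from h import *
import pickle
t=pickle.load(open('top0.pkl','rb'));s=pickle.load(open('side0.pkl','rb'))
a=cv2.resize(t['image'][145:215,80:150],(420,420),interpolation=cv2.INTER_CUBIC)
b=cv2.resize(s['image'][265:345,165:260],(380,320),interpolation=cv2.INTER_CUBIC)
o=np.zeros((420,800,3),np.uint8);o[:,:420]=a;o[:320,420:]=b
save(o,'tray.png')
a=cv2.resize(t['image'][115:205,190:240],(250,450),interpolation=cv2.INTER_CUBIC)
b=cv2.resize(t['image'][105:195,300:350],(250,450),interpolation=cv2.INTER_CUBIC)
save(np.hstack([a,b]),'cd.png')
```

```text
(no output)
```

View pics/tray.png

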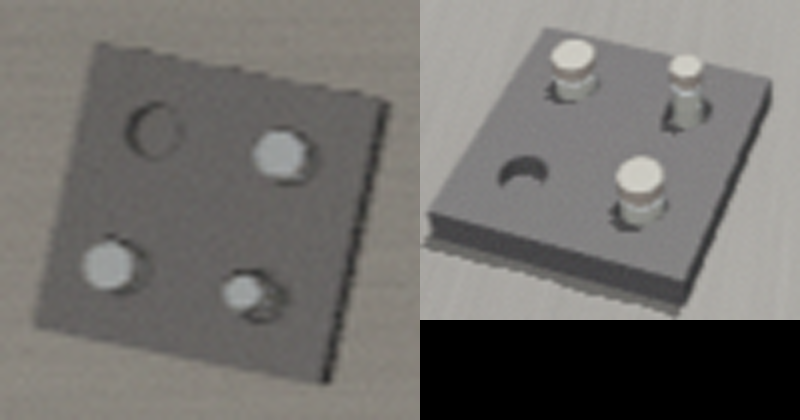

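View pics/cd.png

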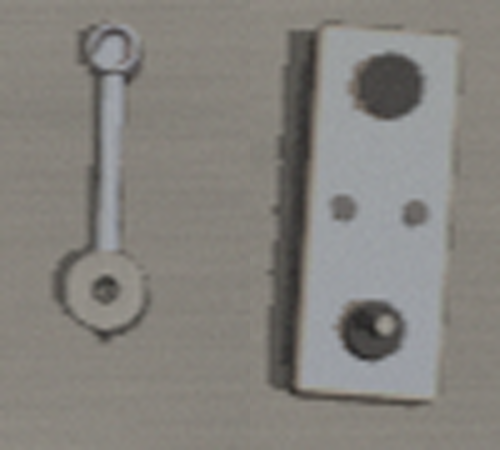

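The slim vial is at top px ≈(120.5,193.8), the smallest cap; in the side view it is the thin, tall one. The squat jars are at (126.8,171) and (98,189), and the pocket at (105.7,167) is empty. Next I measure positions with masks.

```bash
cat >> h.py <<'E'
def comps(m,amin=5):
    n,l,st,ce=cv2.connectedComponentsWithStats(m.astype(np.uint8))
    return [(st[i][4],ce[i].round(2).tolist(),st[i][:4].tolist()) for i in range(1,n) if st[i][4]>=amin]
E
python3 - <<'E'
from h import *
import pickle
t=pickle.load(open('top0.pkl','rb'));s=pickle.load(open('side0.pkl','rb'))
def sub(c,x0,y0,x1,y1,k,fn,amin=5):
    im=cv2.resize(c['image'][y0:y1,x0:x1],None,fx=k,fy=k,interpolation=cv2.INTER_CUBIC).astype(int)
    r=[]
    for a,ce,b in comps(fn(im),amin*k*k):
        r.append((round(a/k/k,1),(ce[0]+.5)/k-.5+x0,(ce[1]+.5)/k-.5+y0,[round(q/k,1) for q in b]))
    return r
g=lambda im:im.mean(2)
print('caps')
for r in sub(t,80,145,150,215,8,lambda i:(g(i)>140)):
    print(r, ray(t,r[1],r[2],58)[:2].round(1),ray(t,r[1],r[2],46)[:2].round(1))
print('empty');
for r in sub(t,98,160,114,175,8,lambda i:(g(i)<72)): print(r, ray(t,r[1],r[2],22)[:2])
# tray
im=t['image'].astype(int);gg=g(im)
print(gg[150:212:6,80:150:6].astype(int))
print('drive')
for r in sub(t,300,105,350,190,8,lambda i:(g(i)>140)): print(r,ray(t,r[1],r[2],45)[:2])
for r in sub(t,314,112,345,130,8,lambda i:(g(i)<110)): print('rest',r,ray(t,r[1],r[2],60)[:2])
for r in sub(t,314,160,335,180,8,lambda i:(g(i)<115)): print('collar',r,ray(t,r[1],r[2],50)[:2])
for r in sub(t,320,165,330,175,8,lambda i:(g(i)>110),.5): print('tip',r,ray(t,r[1],r[2],90)[:2])
print('side drive tip crop');save(s['image'],'sd.png',8,(185,150,255,185))
save(s['image'],'sc.png',8,(165,205,240,240))
E
```

```text
caps
(np.float64(40.6), 126.09875, 170.22125, [42.8, 22.2, 7.6, 7.0]) [481.5 272.1] [482.8 275.1]
(np.float64(40.5), 97.53125, 188.87375, [14.5, 40.8, 7.1, 7.1]) [426.9 357.2] [427.7 361. ]
(np.float64(19.3), 119.93, 193.265, [37.8, 46.4, 5.5, 4.8]) [412.6 290.7] [413.3 293.9]
empty
(np.float64(12.1), 102.27625, 165.3375, [3.0, 2.2, 5.5, 7.9]) [501.76360181 353.90441364]
[[127 126 123 130 125 127 128 128 133 130 128 129]
 [129 130 128 100  99 100  98 126 126 122 126 125]
 [128 128 127  94  82  98 102 101  97 100 102 129]
 [128 128 110 100  97  93  98  92 157 101 100 128]
 [129 129  97  99  99  98 100 100 117 100  85 126]
 [131 128  96  95  98  99  97 100  98 102  54 128]
 [129 129  97 155  92  98  96  99 100 100 106 127]
 [128 113 100 156  88  99  99 136  94  98 127 122]
 [129  97  99  96  97  98  98  67  98 100 128 127]
 [129 131 132 131 129 106  99  99 102  70 130 129]
 [133 131 133 133 131 128 128 131 129 130 130 132]]
drive
(np.float64(1612.2), 325.4925, 147.75125, [10.0, 5.4, 32.2, 74.4]) [ 542.28789577 -332.61272407]
rest (np.float64(146.0), 327.15125, 121.81375, [6.4, 3.6, 14.2, 13.4]) [ 619.28390061 -336.89197572]
collar (np.float64(118.3), 323.5875, 170.69875, [3.5, 5.1, 13.5, 12.2]) [ 471.26366615 -323.87964022]
tip (np.float64(2.0), 320.6075, 164.92, [0.0, 0.0, 2.6, 1.1]) [ 484.46917502 -307.84746266]
tip (np.float64(4.9), 328.275, 165.385, [6.6, 0.0, 3.4, 2.4]) [ 482.72510589 -330.57334678]
tip (np.float64(10.0), 326.66875, 169.49125, [5.4, 3.1, 3.6, 3.8]) [ 470.60749714 -325.46823115]
side drive tip crop
```

View pics/sd.png

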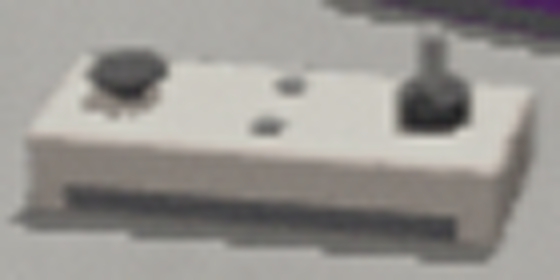

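View pics/sc.png

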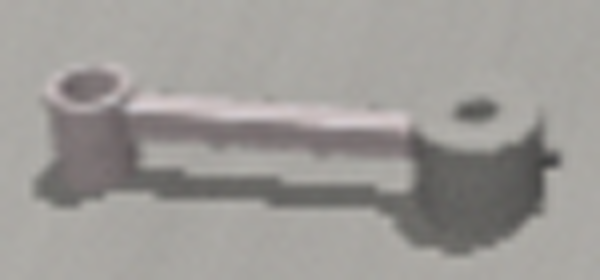

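Run:
```python
from h import *
import pickle
t=pickle.load(open('top0.pkl','rb'));s=pickle.load(open('side0.pkl','rb'))
def fitpt(name,uv,c,k,z):
    print(name,np.round(uv,2),ray(c,uv[0],uv[1],z)[:2].round(1))
# Hough circles on enlarged crops
def circ(c,x0,y0,x1,y1,k,rmin,rmax,p2=15):
    im=cv2.cvtColor(cv2.resize(c['image'][y0:y1,x0:x1],None,fx=k,fy=k,interpolation=cv2.INTER_CUBIC),cv2.COLOR_RGB2GRAY)
    h=cv2.HoughCircles(im,cv2.HOUGH_GRADIENT,1,10,param1=60,param2=p2,minRadius=int(rmin*k),maxRadius=int(rmax*k))
    return [] if h is None else [((q[0]+.5)/k-.5+x0,(q[1]+.5)/k-.5+y0,q[2]/k) for q in h[0][:3]]
for q in circ(t,198,160,225,187,8,6.5,10): print('hub',np.round(q,2),ray(t,q[0],q[1],40)[:2].round(1))
for q in circ(t,203,115,222,134,8,3,7): print('cup',np.round(q,2),ray(t,q[0],q[1],38)[:2].round(1))
g=cv2.cvtColor(t['image'],cv2.COLOR_RGB2GRAY)
# bore & bar
b=cv2.resize(g[160:187,198:225],None,fx=8,fy=8,interpolation=cv2.INTER_CUBIC)
for a,ce,bx in comps((b<105)[64:144,64:144],100): 
    u,v=(ce[0]+64.5)/8-.5+198,(ce[1]+64.5)/8-.5+160; print('bore',a/64,u,v,ray(t,u,v,38)[:2])
for v in range(132,164,4):
    row=g[v,200:224].astype(float)-133; w=np.clip(row-12,0,None); u=(w*np.arange(200,224)).sum()/w.sum(); print(v,round(u,2),ray(t,u,v,32)[:2].round(1))
for n,(x0,y0,x1,y1) in dict(da=(168,195,190,218),db=(246,187,268,210)).items():
    save(t['image'],n+'.png',8,(x0,y0,x1,y1))
    c=g[y0:y1,x0:x1]; 
    for a,ce,bx in comps(c<60,3): print(n,a,ce[0]+x0,ce[1]+y0,ray(t,ce[0]+x0,ce[1]+y0,60)[:2].round(0))
```

```text
hub [211.   173.62   6.85] [468.9  19.2]
cup [212.5  124.5    4.22] [620.5  12.5]
cup [212.5  123.     5.69] [625.2  12.5]
cup [210.38 124.88   5.85] [619.5  19.1]
bore 21.609375 210.6625 172.395 [472.89933821  20.25820535]
132 212.34 [598.5  13.7]
136 212.04 [586.   14.8]
140 211.69 [573.6  16.1]
144 211.65 [561.2  16.4]
148 211.52 [548.8  16.9]
152 211.53 [536.4  17.1]
156 211.48 [524.1  17.4]
160 211.33 [511.7  18. ]
da 21 178.38 205.76 [372. 117.]
db 21 257.0 198.0 [ 391. -119.]
```

Run:
```python
from h import *
import pickle
t=pickle.load(open('top0.pkl','rb'));s=pickle.load(open('side0.pkl','rb'))
for n,u,v,z in (('cup',90,85,38),('hub',477,111,40)): print(n,ray(s,u/8+164.6,v/8+204.6,z))
for n,u,v,z in (('tip',432,37,90),('rest',127,68,60)): print(n,ray(s,u/8+184.6,v/8+149.6,z))
for n,u,v in (('vial',685,62),('j',575,52),('j2',640,170)): 
  for z in (58,46): print(n,z,ray(s,(u-420)/4+164.6,v/4+264.6,z))
save(t['image'],'tc.png',12,(195,112,230,162)); save(t['image'],'th.png',16,(195,155,230,190))
```

```text
cup [621.32184235  13.0020054   38.        ]
hub [471.99907732  20.83333733  40.        ]
tip [ 469.94141828 -319.52374884   90.        ]
rest [ 619.65244944 -337.87788244   60.        ]
vial 58 [413.31720342 287.48081087  58.        ]
vial 46 [415.49662613 275.52845636  46.        ]
j 58 [478.24153314 284.93218539  58.        ]
j 46 [481.70736383 272.92933252  46.        ]
j2 58 [425.89842624 367.79722619  58.        ]
j2 46 [428.32713278 357.4362578   46.        ]
```

View pics/tc.png

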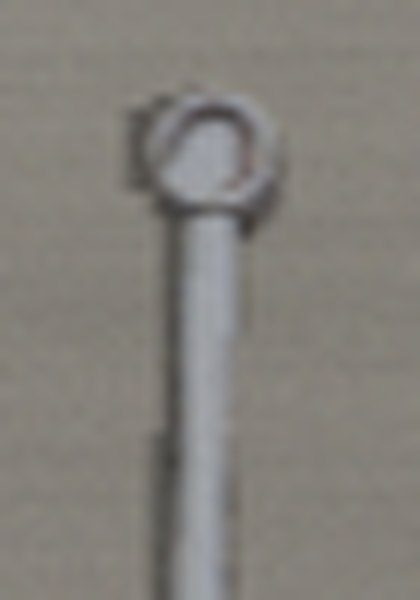

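View pics/th.png

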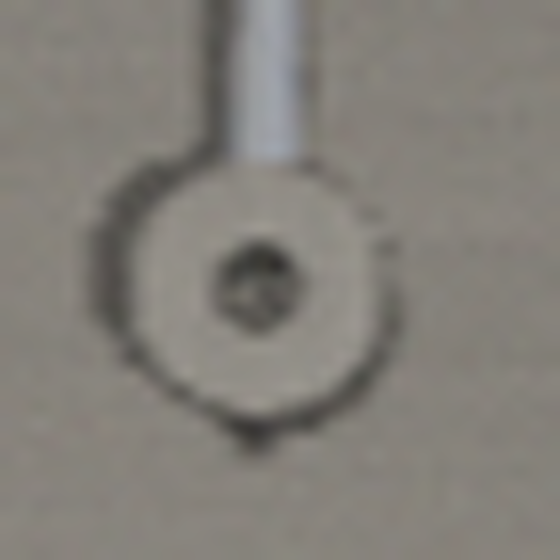

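```bash
cat >> h.py <<'E'
from scipy.spatial.transform import Rotation as Ro
def plan(x,y,z,yaw):
    """grasp point target (mm), tool straight down, given yaw"""
    s=bot.sense(); R0=Ro.from_euler('xyz',s['eef_rot']); R1=Ro.from_euler('xyz',[np.pi,0,yaw])
    p=np.array([x,y,z+155.])
    d=R0.inv().apply(p-s['ee_pos'])/300; w=(R0.inv()*R1).as_rotvec()/(np.pi/2)
    print('t',round(s['t'],2),'grasp',(s['ee_pos']+R0.apply([0,0,155])).round(1),'rot',s['eef_rot'].round(4),'F',s['force'].round(1),'w',round(s['width'],1))
    print('rows',d.round(4).tolist(),w.round(4).tolist())
E
python3 -c "
from h import *
plan(412.5,290.3,130,3.093)"
```

```text
t 0.1 grasp [155.9 526.9 249. ] rot [-3.1401e+00 -2.0000e-04  2.8538e+00] F [-0.   0.1  0.9] w 85.7
rows [-1.0441, -0.5138, 0.3972] [-0.0009, -0.0002, -0.1523]
```

Call:
arm_command --rows '[[[-0.2, -0.1, 0.05, 0, 0, -0.05, 0.5], [-0.4, -0.2, 0.1, 0, 0, -0.1, 0.5], [-0.6, -0.3, 0.15, 0, 0, -0.1523, 0.5], [-0.7, -0.35, 0.2, 0, 0, -0.1523, 0.5], [-0.8, -0.4, 0.2, 0, 0, -0.1523, 0.5]]]' --force 30

```text
t: 0.72
ee_pos: [353.0, 342.0, 343.0]
eef_rot: [-3.139, -0.002, 3.091]
force: [0.0, 0.7, 0.9]
width: 42.6
```

```bash
python3 -c "
from h import *
plan(412.5,290.3,130,3.093)"
```

```text
t 0.72 grasp [352.6 341.7 188. ] rot [-3.1394e+00 -2.4000e-03  3.0910e+00] F [0.  0.7 0.9] w 42.6
rows [-0.2074, -0.1617, 0.1933] [-0.0014, -0.0016, -0.0013]
```

Call:
arm_command --rows '[[[-0.1, -0.08, 0.1, 0, 0, 0, 0.5], [-0.19, -0.15, 0.17, 0, 0, 0, 0.5], [-0.19, -0.15, 0.17, 0, 0, 0, 0.5], [-0.19, -0.15, 0.17, 0, 0, 0, 0.5]]]'

```text
t: 1.23
ee_pos: [406.7, 296.6, 293.7]
eef_rot: [-3.142, -0.001, 3.093]
force: [0.2, -0.4, -0.2]
width: 42.5
```

```bash
python3 -c "
from h import *
plan(412.5,290.3,90,3.093)
t=cam('top');save(t['image'],'t1.png',8,(80,145,160,215));s=cam('side');save(s['image'],'s1.png',5,(160,220,300,340))"
```

```text
t 1.23 grasp [406.5 296.6 138.7] rot [-3.1416e+00 -9.0000e-04  3.0928e+00] F [ 0.2 -0.4 -0.2] w 42.5
rows [-0.0206, -0.02, 0.1622] [-0.0, -0.0006, -0.0001]
```

View pics/s1.png

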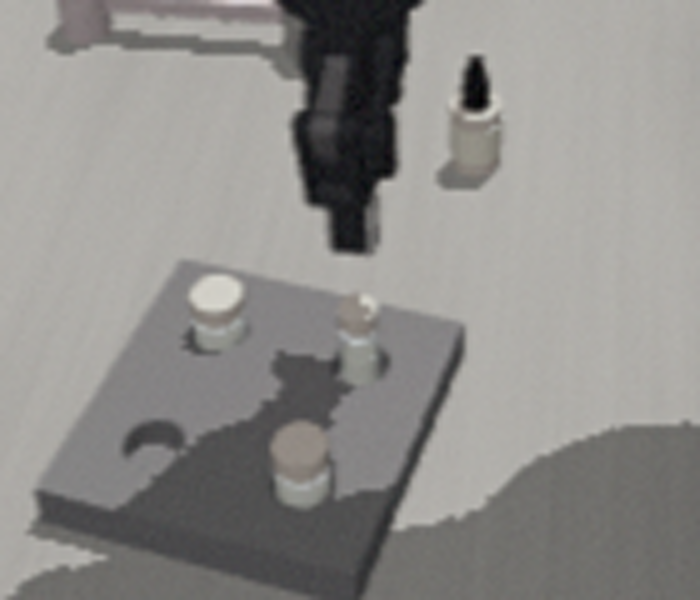

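The side view shows the jaws (crop 350,240) just above the vial (357,310), and the width suits it.

Call:
arm_command --rows '[[[-0.02, -0.02, 0.08, 0, 0, 0, 0.5], [-0.02, -0.02, 0.13, 0, 0, 0, 0.5], [-0.02, -0.02, 0.13, 0, 0, 0, 0.5], [-0.02, -0.02, 0.13, 0, 0, 0, 0.5]]]'

```text
t: 1.82
ee_pos: [412.6, 290.7, 255.2]
eef_rot: [3.141, 0.0, 3.094]
force: [-0.5, 0.7, 0.9]
width: 42.8
```

```bash
python3 -c "
from h import *
plan(412.5,290.3,52,3.093)
s=cam('side');save(s['image'],'s2.png',8,(200,250,270,310))"
```

```text
t 1.82 grasp [412.6 290.7 100.2] rot [3.1412e+00 4.0000e-04 3.0937e+00] F [-0.5  0.7  0.9] w 42.8
rows [0.0002, -0.0014, 0.1606] [0.0002, 0.0003, 0.0005]
```

View pics/s2.png

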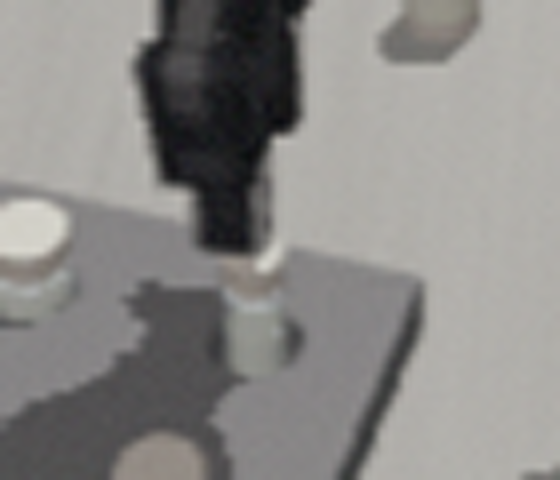

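```bash
python3 -c "
from h import *
import pickle
s=pickle.load(open('side0.pkl','rb'))
for p in ([412.5,318,84],[412.5,312,84],[412.5,269,84],[412.5,290.3,58],[412.5,290.3,22]): print(p,((proj(s,p)[0]-[200,250])*8+4).round())"
```

```text
[412.5, 318, 84] [234. 256.]
[412.5, 312, 84] [237. 240.]
[412.5, 269, 84] [259. 133.]
[412.5, 290.3, 58] [252. 252.]
[412.5, 290.3, 22] [257. 341.]
```

Call:
arm_command --rows '[[[0.003, -0.001, 0.06, 0, 0, 0, 0.5], [0.003, -0.001, 0.12, 0, 0, 0, 0.5], [0.003, -0.001, 0.16, 0, 0, 0, 0.5], [0.003, -0.001, 0.16, 0, 0, 0, 0.5]]]'

```text
t: 2.38
ee_pos: [411.5, 289.9, 206.3]
eef_rot: [-3.141, -0.001, 3.093]
force: [0.0, -0.3, -0.1]
width: 42.9
```

Call:
arm_command --rows '[[[0, 0, 0, 0, 0, 0, 0.3], [0, 0, 0, 0, 0, 0, 0.15], [0, 0, 0, 0, 0, 0, 0.1], [0, 0, 0, 0, 0, 0, 0.1]]]' --force 25

```text
t: 2.88
ee_pos: [412.1, 290.2, 207.4]
eef_rot: [3.141, 0.001, 3.093]
force: [-1.4, -0.6, 5.3]
width: 17.1
```

```bash
python3 -c "
from h import *
plan(412.5,290.3,52,3.093)
s=cam('side');save(s['image'],'s3.png',8,(200,250,270,310))"
```

```text
t 2.88 grasp [412.3 290.3  52.4] rot [3.1408e+00 1.3000e-03 3.0930e+00] F [-1.4 -0.6  5.3] w 17.1
rows [-0.0013, 0.0005, 0.0013] [0.0005, 0.0008, 0.0]
```

View pics/s3.png

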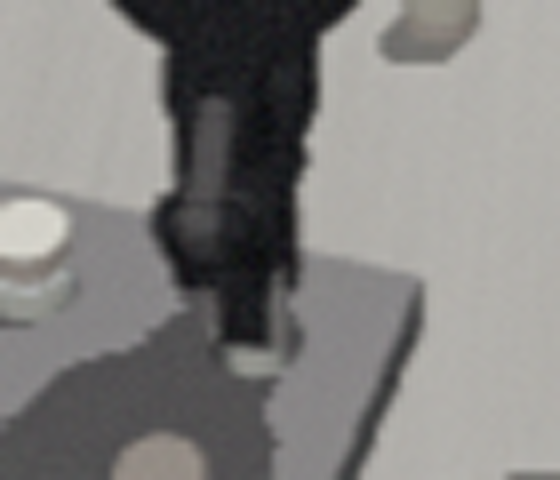

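The grip has closed on the vial at width 17.1. Lifting.

Call:
arm_command --rows '[[[0, 0, -0.05, 0, 0, 0, 0.1], [0, 0, -0.12, 0, 0, 0, 0.1], [0, 0, -0.2, 0, 0, 0, 0.1], [0, 0, -0.27, 0, 0, 0, 0.1], [0, 0, -0.27, 0, 0, 0, 0.1]]]'

```text
t: 3.55
ee_pos: [412.4, 290.3, 289.6]
eef_rot: [3.14, 0.003, 3.093]
force: [-0.1, -0.7, -0.0]
width: 16.9
```

```bash
python3 -c "
from h import *
plan(621.2,13.1,130,3.093)
s=cam('side');save(s['image'],'s4.png',6,(180,210,280,310))"
```

```text
t 3.55 grasp [412.9 290.6 134.6] rot [3.1398 0.0032 3.093 ] F [-0.1 -0.7 -0. ] w 16.9
rows [-0.7401, -0.8892, 0.0161] [0.0011, 0.002, 0.0]
```

View pics/s4.png

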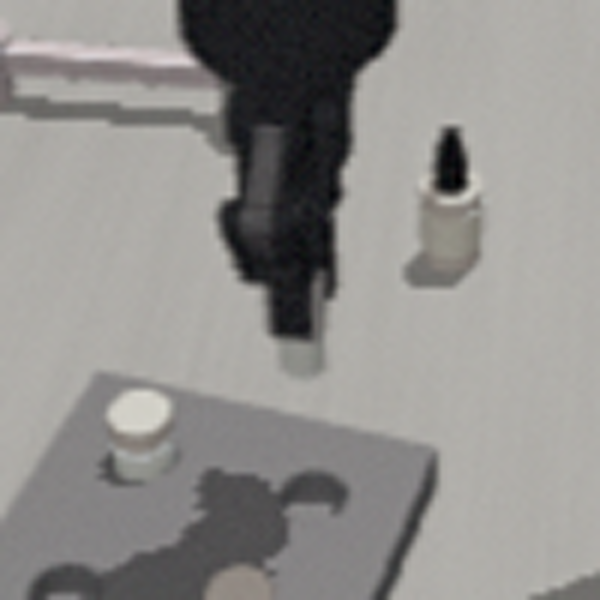

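Call:
arm_command --rows '[[[-0.1, -0.12, 0, 0, 0, 0, 0.1], [-0.22, -0.27, 0, 0, 0, 0, 0.1], [-0.34, -0.41, 0, 0, 0, 0, 0.1], [-0.46, -0.55, 0, 0, 0, 0, 0.1], [-0.56, -0.67, 0, 0, 0, 0, 0.1]]]'

```text
t: 4.22
ee_pos: [570.4, 79.2, 286.4]
eef_rot: [-3.142, -0.002, 3.092]
force: [-0.1, 0.5, -0.4]
width: 17.0
```

```bash
python3 -c "
from h import *
plan(621.2,13.1,110,3.093)"
```

```text
t 4.22 grasp [570.1  79.2 131.4] rot [-3.1415e+00 -1.7000e-03  3.0921e+00] F [-0.1  0.5 -0.4] w 17.0
rows [-0.1802, -0.2115, 0.0711] [-0.0001, -0.0011, -0.0006]
```

Call:
arm_command --rows '[[[-0.1, -0.12, 0, 0, 0, 0, 0.1], [-0.175, -0.205, 0.05, 0, 0, 0, 0.1], [-0.175, -0.205, 0.07, 0, 0, 0, 0.1], [-0.175, -0.205, 0.07, 0, 0, 0, 0.1], [-0.175, -0.205, 0.07, 0, 0, 0, 0.1]]]'

```text
t: 4.85
ee_pos: [618.5, 18.1, 266.5]
eef_rot: [3.141, -0.001, 3.094]
force: [-0.4, 0.6, -1.0]
width: 17.3
```

```bash
python3 -c "
from h import *
plan(621.2,13.1,100,3.093)
s=cam('side');save(s['image'],'s5.png',8,(150,185,220,245));t=cam('top');save(t['image'],'t5.png',6,(170,90,250,170))
q=bot.sense(); 
for z in(64,38): print(((proj(s,[621.2,13.1,z])[0]-[150,185])*8+4).round())
R=Ro.from_euler('xyz',q['eef_rot']); 
print(((proj(s,q['ee_pos']+R.apply([0,0,155+44]))[0]-[150,185])*8+4).round())
"
```

```text
t 4.85 grasp [618.3  18.1 111.5] rot [ 3.1413e+00 -1.1000e-03  3.0944e+00] F [-0.4  0.6 -1. ] w 17.3
rows [-0.0098, -0.0162, 0.0384] [0.0002, -0.0007, 0.0009]
[203. 189.]
[211. 246.]
[204. 187.]
```

View pics/s5.png

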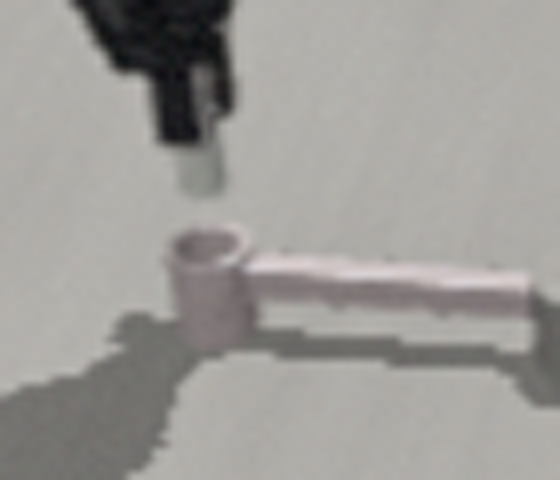

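View pics/t5.png

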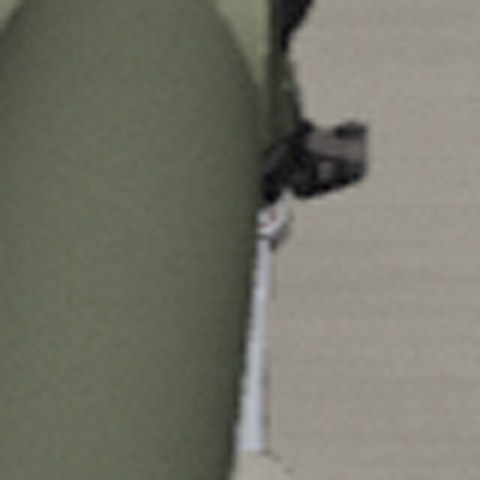

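```bash
python3 -c "
from h import *
s=cam('side')
print(ray(s,207.5/8+149.5,244.5/8+184.5,38))
plan(621.2,13.1,85,3.093)"
```

```text
[622.80541892  12.25779139  38.        ]
t 5.0 grasp [619.1  17.9 112.2] rot [3.1416e+00 6.0000e-04 3.0943e+00] F [ 0.7 -0.4 -1.2] w 17.3
rows [-0.008, -0.0158, 0.0907] [0.0, 0.0004, 0.0008]
```

Call:
arm_command --rows '[[[-0.01, -0.016, 0.04, 0, 0, 0, 0.1], [-0.01, -0.016, 0.08, 0, 0, 0, 0.1], [-0.01, -0.016, 0.08, 0, 0, 0, 0.1], [-0.01, -0.016, 0.08, 0, 0, 0, 0.1]]]'

```text
t: 5.5
ee_pos: [621.9, 12.1, 242.4]
eef_rot: [3.142, -0.001, 3.093]
force: [-0.6, -0.1, -0.4]
width: 17.1
```

```bash
python3 -c "
from h import *
plan(621.7,12.9,62,3.093)
s=cam('side');save(s['image'],'s6.png',12,(155,195,205,235))"
```

```text
t 5.5 grasp [621.8  12.1  87.4] rot [ 3.1415e+00 -5.0000e-04  3.0930e+00] F [-0.6 -0.1 -0.4] w 17.1
rows [0.0008, 0.0026, 0.0847] [0.0, -0.0003, -0.0]
```

View pics/s6.png

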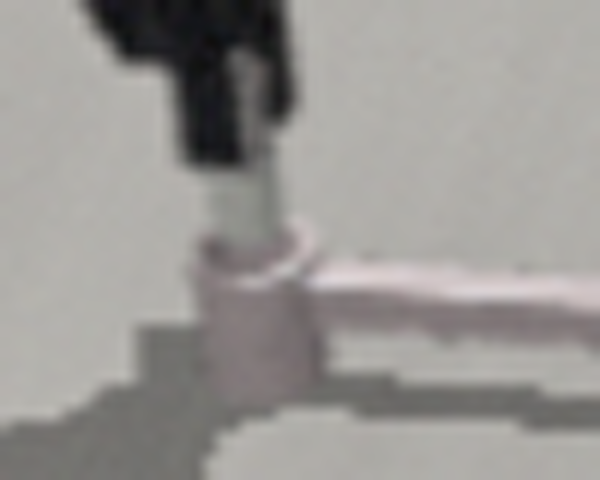

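```bash
python3 -c "
from h import *
s=cam('side');g=s['image'].astype(int)
for v in (210,211,212,213,214,215,216,218,220,222,225): print(v,g[v,166:188].mean(1).astype(int))
print(proj(s,[[621.8,12.1,50],[621.8,12.1,43.4],[621.8,12.9,38],[621.8,12.9,20]]))
print(proj(s,[[605.8,12.9,20],[637.8,12.9,20],[612.8,12.1,48],[630.8,12.1,48]]))
"
```

```text
210 [175 176 176 178 176 173 152 142 140 137 132 122 157 174 176 175 174 174
 174 174 175 174]
211 [175 175 175 174 175 173 156 145 144 142 130 127 152 173 176 175 174 175
 174 175 174 172]
212 [175 174 174 175 175 174 161 143 142 140 133 124 150 173 176 175 174 175
 174 173 174 172]
213 [176 174 174 175 175 173 154 141 142 143 135 127 156 187 187 175 174 174
 174 174 172 174]
214 [175 173 174 174 173 161 133 128 139 141 135 126 127 159 190 182 174 172
 174 173 172 173]
215 [176 174 174 173 169 138 106 104 121 128 127 127 124 148 187 176 171 173
 173 171 170 171]
216 [174 174 175 174 168 144 106 101 114 121 122 125 137 169 172 156 174 182
 182 165 169 174]
218 [174 175 175 174 163 132 127 139 167 177 172 158 140 125 152 197 207 207
 206 203 201 201]
220 [174 174 176 175 175 143 121 125 127 125 123 123 116 108 107 119 125 123
 121 121 125 124]
222 [144 124 121 123 121 115 118 124 123 127 124 119 118 109 109 112 134 146
 141 141 141 137]
225 [139 113 110 112 114 105 112 120 122 123 123 122 119 112 107 104 142 166
 171 172 169 167]
[[175.30807391 211.76757022]
 [175.56620919 213.57640944]
 [175.70465    215.19855953]
 [176.39804482 220.051917  ]]
[[181.53044971 220.2981115 ]
 [171.27845518 219.80633723]
 [178.30763735 212.45154513]
 [172.46945386 212.18244137]]
```

Call:
arm_command --rows '[[[0.003, 0.002, 0.02, 0, 0, 0, 0.1], [0.003, 0.002, 0.04, 0, 0, 0, 0.1], [0.003, 0.002, 0.06, 0, 0, 0, 0.1], [0.003, 0.002, 0.075, 0, 0, 0, 0.1], [0.003, 0.002, 0.08, 0, 0, 0, 0.1]]]'

```text
t: 6.22
ee_pos: [620.9, 12.8, 218.1]
eef_rot: [3.142, -0.001, 3.093]
force: [0.4, -0.2, -0.6]
width: 16.7
```

```bash
python3 -c "
from h import *
plan(621.,12.9,61.5,3.093)
s=cam('side');save(s['image'],'s7.png',12,(155,195,205,235))"
```

```text
t 6.22 grasp [620.8  12.8  63.1] rot [ 3.1416e+00 -7.0000e-04  3.0930e+00] F [ 0.4 -0.2 -0.6] w 16.7
rows [-0.0002, 0.0004, 0.0055] [0.0, -0.0005, -0.0]
```

View pics/s7.png

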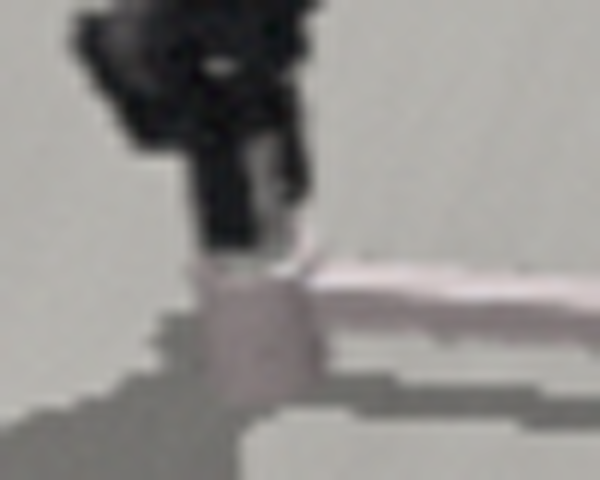

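The vial is inside the cup with no contact force. I'll lower a touch more and release.

Call:
arm_command --rows '[[[0, 0, 0.005, 0, 0, 0, 0.1], [0, 0, 0.005, 0, 0, 0, 0.1], [0, 0, 0.005, 0, 0, 0, 0.3], [0, 0, 0.005, 0, 0, 0, 0.5], [0, 0, 0.005, 0, 0, 0, 0.5]]]'

```text
t: 6.9
ee_pos: [621.1, 12.8, 217.3]
eef_rot: [3.142, 0.0, 3.093]
force: [0.2, -0.1, -0.8]
width: 42.9
```

Call:
arm_command --rows '[[[0, 0, 0, 0, 0, 0, 0.5], [0, 0, 0, 0, 0, 0, 0.5], [0, 0, -0.08, 0, 0, 0, 0.5], [0, 0, -0.18, 0, 0, 0, 0.5], [0, 0, -0.25, 0, 0, 0, 0.5]]]'

```text
t: 7.52
ee_pos: [621.4, 12.7, 293.5]
eef_rot: [-3.142, 0.001, 3.093]
force: [0.1, 0.7, -0.4]
width: 43.2
```

```bash
python3 -c "
from h import *
a=-0.049;plan(472.2+47*np.cos(a),20.5+47*np.sin(a),100,3.093)
s=cam('side');save(s['image'],'s8.png',6,(140,165,250,245))"
```

```text
t 7.53 grasp [621.5  12.7 138.5] rot [-3.1415e+00  1.2000e-03  3.0931e+00] F [ 0.1  0.7 -0.4] w 43.2
rows [0.3413, 0.0016, 0.128] [-0.0001, 0.0008, 0.0]
```

View pics/s8.png

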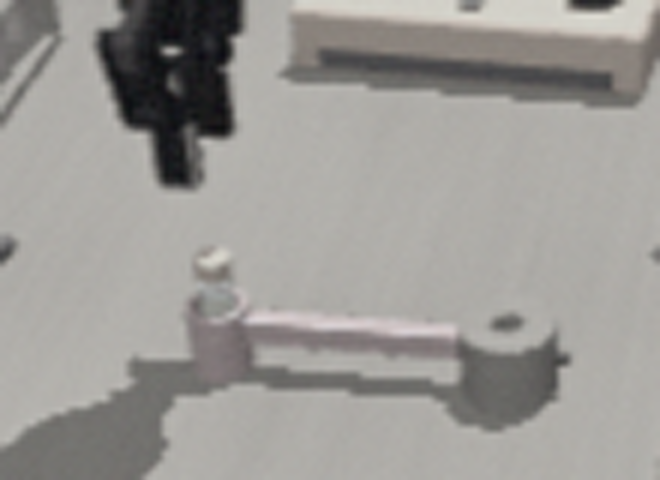

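The vial stands in the cup (cap at crop 213,255) and is free. Moving to the balance point.

Call:
arm_command --rows '[[[0.12, 0, 0, 0, 0, 0, 0.5], [0.24, 0, 0.02, 0, 0, 0, 0.5], [0.34, 0.001, 0.06, 0, 0, 0, 0.5], [0.34, 0.001, 0.12, 0, 0, 0, 0.5], [0.34, 0.001, 0.12, 0, 0, 0, 0.5]]]'

```text
t: 8.2
ee_pos: [518.3, 18.1, 255.0]
eef_rot: [3.141, -0.003, 3.093]
force: [-0.7, 0.1, -0.4]
width: 42.9
```

```bash
python3 -c "
from h import *
a=-0.049;plan(472.2+47*np.cos(a),20.5+47*np.sin(a),26,3.093)
s=cam('side');save(s['image'],'s9.png',6,(140,165,250,245))"
```

```text
t 8.2 grasp [517.9  18.2 100. ] rot [ 3.1414e+00 -2.6000e-03  3.0930e+00] F [-0.7  0.1 -0.4] w 42.9
rows [-0.0034, 0.0003, 0.2467] [0.0001, -0.0016, 0.0]
```

View pics/s9.png

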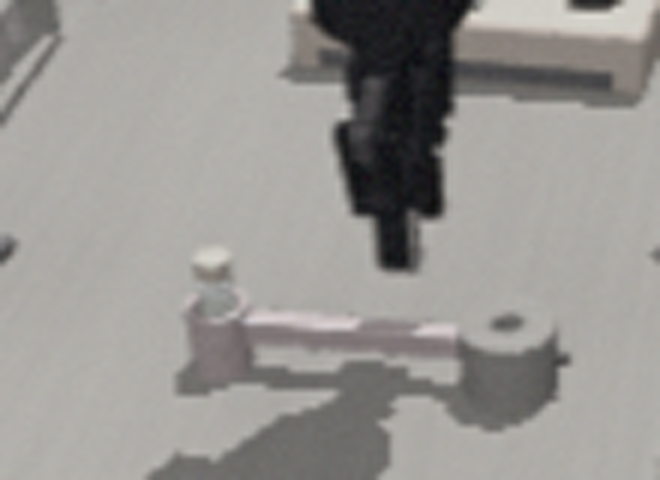

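Call:
arm_command --rows '[[[-0.002, 0, 0.07, 0, 0, 0, 0.5], [-0.002, 0, 0.14, 0, 0, 0, 0.5], [-0.002, 0, 0.2, 0, 0, 0, 0.5], [-0.002, 0, 0.245, 0, 0, 0, 0.5], [-0.002, 0, 0.245, 0, 0, 0, 0.5]]]'

```text
t: 8.88
ee_pos: [519.8, 18.0, 182.1]
eef_rot: [3.142, -0.001, 3.093]
force: [0.1, -0.2, 1.1]
width: 42.6
```

```bash
python3 -c "
from h import *
a=-0.049;plan(472.2+47*np.cos(a),20.5+47*np.sin(a),26,3.093)
s=cam('side');save(s['image'],'s10.png',6,(140,165,250,245))"
```

```text
t 8.88 grasp [519.6  18.   27.1] rot [ 3.1415e+00 -1.3000e-03  3.0930e+00] F [ 0.1 -0.2  1.1] w 42.6
rows [0.0022, 0.0006, 0.0037] [0.0, -0.0008, 0.0]
```

View pics/s10.png

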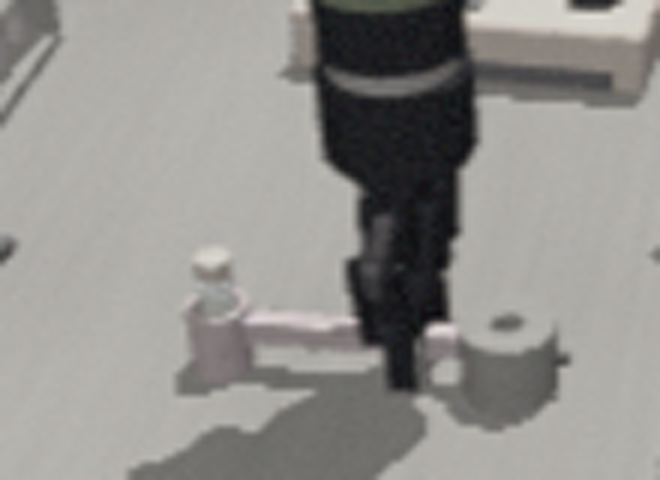

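The jaws straddle the bar about 47 mm from the hub. I'll close gently, then firm up the grip.

Call:
arm_command --rows '[[[0, 0, 0.003, 0, 0, 0, 0.3], [0, 0, 0.003, 0, 0, 0, 0.2], [0, 0, 0.003, 0, 0, 0, 0.1], [0, 0, 0.003, 0, 0, 0, 0.0], [0, 0, 0.003, 0, 0, 0, 0.0]]]' --force 40

```text
t: 9.55
ee_pos: [520.2, 17.9, 182.4]
eef_rot: [-3.141, 0.001, 3.093]
force: [-0.8, -1.8, 5.6]
width: 11.3
```

Call:
arm_command --rows '[[[0, 0, 0.003, 0, 0, 0, 0.0], [0, 0, 0, 0, 0, 0, 0.0], [0, 0, -0.01, 0, 0, 0, 0.0], [0, 0, -0.02, 0, 0, 0, 0.0], [0, 0, -0.03, 0, 0, 0, 0.0]]]' --force 80

```text
t: 10.18
ee_pos: [519.5, 18.0, 190.6]
eef_rot: [3.141, -0.001, 3.093]
force: [0.0, 0.2, -3.3]
width: 10.2
```

```bash
python3 -c "
from h import *
print(bot.sense()['wrist_torque']);plan(519.1,18.2,60,3.093)
s=cam('side');save(s['image'],'s11.png',6,(140,165,250,245))"
```

```text
[ 0.01426112  0.00792318 -0.06645713]
t 10.18 grasp [519.4  18.1  35.6] rot [ 3.1414e+00 -1.0000e-03  3.0931e+00] F [ 0.   0.2 -3.3] w 10.2
rows [0.0016, 0.0004, -0.0815] [0.0001, -0.0006, 0.0]
```

View pics/s11.png

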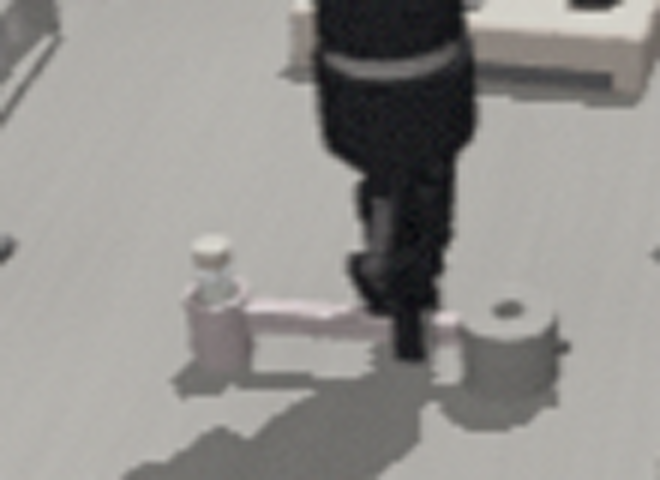

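Lifted level, about 3.3 N, with almost no moment (0.01 N m). Raising to travel height.

Call:
arm_command --rows '[[[0, 0, -0.05, 0, 0, 0, 0.0], [0, 0, -0.11, 0, 0, 0, 0.0], [0, 0, -0.18, 0, 0, 0, 0.0], [0, 0, -0.25, 0, 0, 0, 0.0], [0, 0, -0.31, 0, 0, 0, 0.0]]]'

```text
t: 10.85
ee_pos: [519.9, 18.0, 285.6]
eef_rot: [-3.142, 0.001, 3.093]
force: [-0.2, -0.6, -3.5]
width: 10.4
```

Call:
arm_command --rows '[[[0, 0, -0.05, 0, 0, 0, 0.0], [0, 0, -0.09, 0, 0, 0, 0.0], [0, 0, -0.1, 0, 0, 0, 0.0], [0, 0, -0.1, 0, 0, 0, 0.0]]]'

```text
t: 11.35
ee_pos: [519.7, 18.0, 313.6]
eef_rot: [3.142, -0.0, 3.093]
force: [0.3, 1.0, -3.5]
width: 10.7
```

```bash
python3 -c "
from h import *
print(bot.sense()['wrist_torque'])
a=np.arctan2(-337.2+324,619.5-470.6);print(a)
plan(470.6+47*np.cos(a),-324+47*np.sin(a),155,3.093+(a+0.049))
s=cam('side');save(s['image'],'s12.png',4,(120,125,300,265))"
```

```text
[-0.01705598 -0.04150057  0.01924563]
-0.08841896066297986
t 11.35 grasp [519.7  18.  158.6] rot [ 3.1416e+00 -3.0000e-04  3.0930e+00] F [ 0.3  1.  -3.5] w 10.7
rows [-0.0483, -1.1528, 0.0121] [0.0, -0.0002, 0.0251]
```

View pics/s12.png

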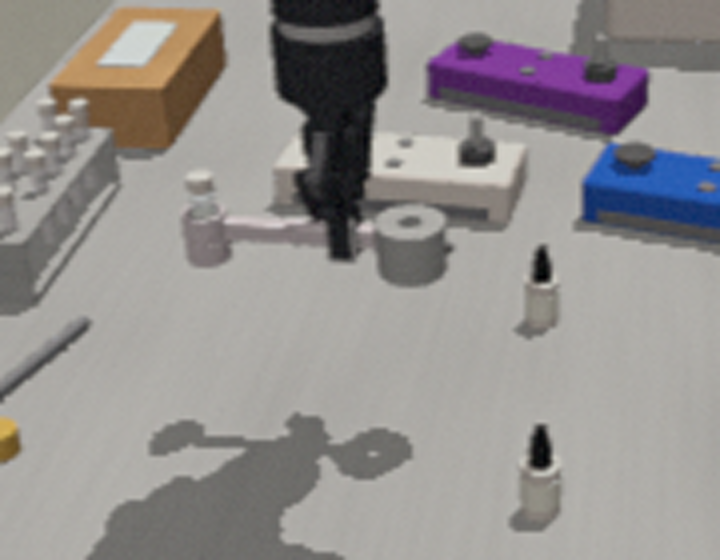

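Call:
arm_command --rows '[[[0, -0.04, 0, 0, 0, 0, 0.0], [-0.01, -0.12, 0, 0, 0, 0, 0.0], [-0.015, -0.22, 0, 0, 0, 0.01, 0.0], [-0.02, -0.32, 0, 0, 0, 0.01, 0.0], [-0.02, -0.42, 0, 0, 0, 0.01, 0.0]]]'

```text
t: 12.02
ee_pos: [519.4, -109.8, 313.3]
eef_rot: [-3.141, -0.001, 3.077]
force: [1.0, 0.0, -2.1]
width: 10.2
```

Call:
arm_command --rows '[[[0, -0.1, 0, 0, 0, 0, 0.0], [0, -0.2, 0, 0, 0, 0.005, 0.0], [0, -0.3, 0, 0, 0, 0.01, 0.0], [0, -0.38, 0, 0, 0, 0.01, 0.0], [0, -0.43, 0, 0, 0, 0.01, 0.0]]]'

```text
t: 12.65
ee_pos: [510.9, -238.6, 313.2]
eef_rot: [3.141, -0.001, 3.06]
force: [0.4, 0.8, -2.8]
width: 10.6
```

```bash
python3 -c "
from h import *
a=np.arctan2(-337.2+324,619.5-470.6)
plan(470.6+47*np.cos(a),-324+47*np.sin(a),152,3.093+(a+0.049))
s=cam('side');save(s['image'],'s13.png',5,(150,115,290,215))"
```

```text
t 12.65 grasp [ 510.8 -238.5  158.2] rot [ 3.1415e+00 -8.0000e-04  3.0600e+00] F [ 0.4  0.8 -2.8] w 10.6
rows [-0.0461, -0.2958, 0.0207] [0.0001, -0.0005, 0.0041]
```

View pics/s13.png

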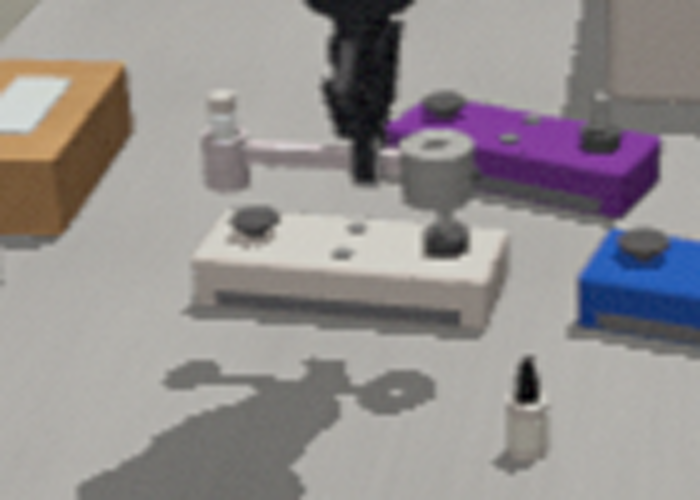

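Call:
arm_command --rows '[[[-0.015, -0.09, 0, 0, 0, 0.002, 0.0], [-0.03, -0.17, 0, 0, 0, 0.004, 0.0], [-0.04, -0.23, 0, 0, 0, 0.004, 0.0], [-0.043, -0.26, 0, 0, 0, 0.004, 0.0], [-0.043, -0.26, 0, 0, 0, 0.004, 0.0]]]'

```text
t: 13.32
ee_pos: [517.9, -315.7, 313.5]
eef_rot: [3.141, -0.0, 3.055]
force: [0.3, 1.0, -3.4]
width: 10.2
```

Call:
arm_command --rows '[[[0, 0, 0, 0, 0, 0, 0.0], [0, 0, 0, 0, 0, 0, 0.0]]]'

```text
t: 13.58
ee_pos: [518.0, -314.9, 313.8]
eef_rot: [3.141, -0.0, 3.056]
force: [0.7, 0.0, -3.2]
width: 10.3
```

```bash
python3 -c "
from h import *
a=np.arctan2(-337.2+324,619.5-470.6)
plan(470.6+47*np.cos(a),-324+47*np.sin(a),150,3.093+(a+0.049))
s=cam('side');save(s['image'],'s14.png',8,(170,120,260,190));t=cam('top');save(t['image'],'t14.png',7,(280,90,370,175))"
```

```text
t 13.57 grasp [ 518.  -314.9  158.8] rot [ 3.1413e+00 -2.0000e-04  3.0562e+00] F [ 0.7  0.  -3.2] w 10.3
rows [-0.0017, -0.0441, 0.0293] [0.0002, -0.0001, 0.0016]
```

View pics/s14.png

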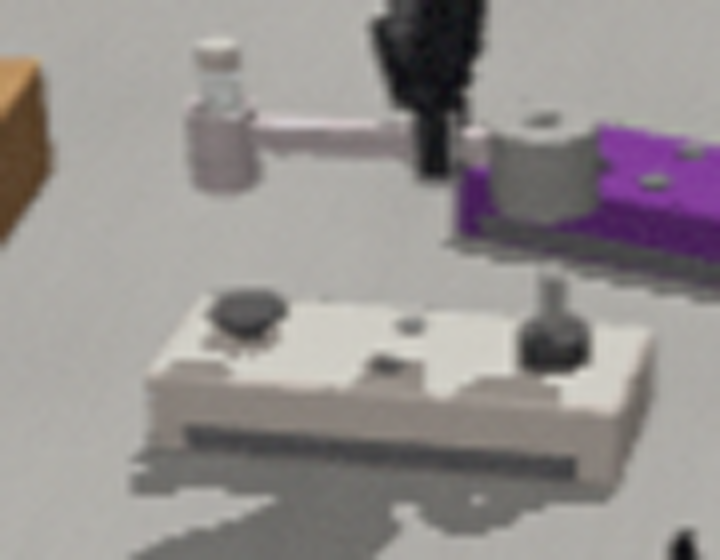

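View pics/t14.png

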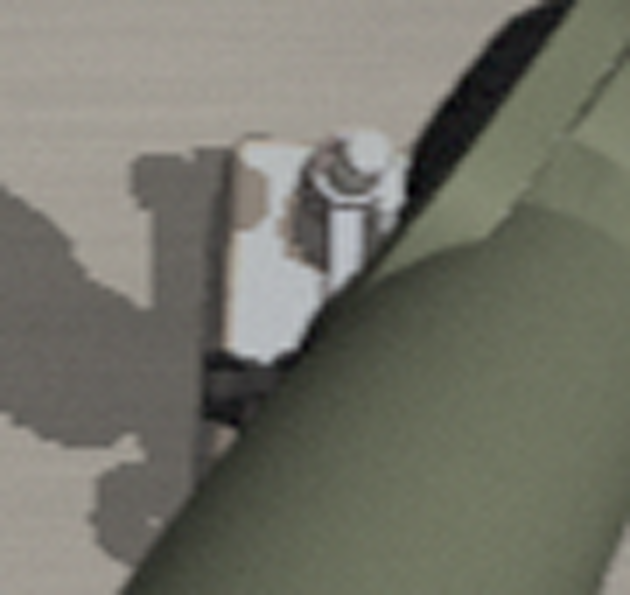

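Call:
arm_command --rows '[[[0, -0.015, 0.01, 0, 0, 0, 0.0], [-0.001, -0.03, 0.02, 0, 0, 0, 0.0], [-0.001, -0.042, 0.03, 0, 0, 0, 0.0], [-0.001, -0.042, 0.03, 0, 0, 0, 0.0], [-0.001, -0.042, 0.03, 0, 0, 0, 0.0]]]'

```text
t: 14.3
ee_pos: [517.2, -328.3, 304.7]
eef_rot: [3.141, -0.0, 3.055]
force: [-0.4, -0.2, -2.9]
width: 10.4
```

```bash
python3 -c "
from h import *
a=np.arctan2(-337.2+324,619.5-470.6)
plan(470.6+47*np.cos(a),-324+47*np.sin(a),147,3.093+(a+0.049))
s=cam('side');save(s['image'],'s15.png',8,(170,120,260,190));t=cam('top');save(t['image'],'t15.png',10,(310,100,350,140))
print(((proj(s,[[470.6,-324,122],[470.6,-324,90],[619.5,-337.2,60],[619.5,-337.2,160],[470.6,-324,162]])-[170,120])*8+4).round())
print(((proj(t,[[619.5,-337.2,160]])-[310,100])*10+5).round())
"
```

```text
t 14.3 grasp [ 517.2 -328.3  149.7] rot [ 3.1414e+00 -1.0000e-04  3.0552e+00] F [-0.4 -0.2 -2.9] w 10.4
rows [-0.0006, 0.0005, 0.0091] [0.0001, -0.0001, 0.001]
[[551. 210.]
 [553. 274.]
 [248. 309.]
 [230. 112.]
 [548. 128.]]
[[247. 146.]]
```

View pics/s15.png

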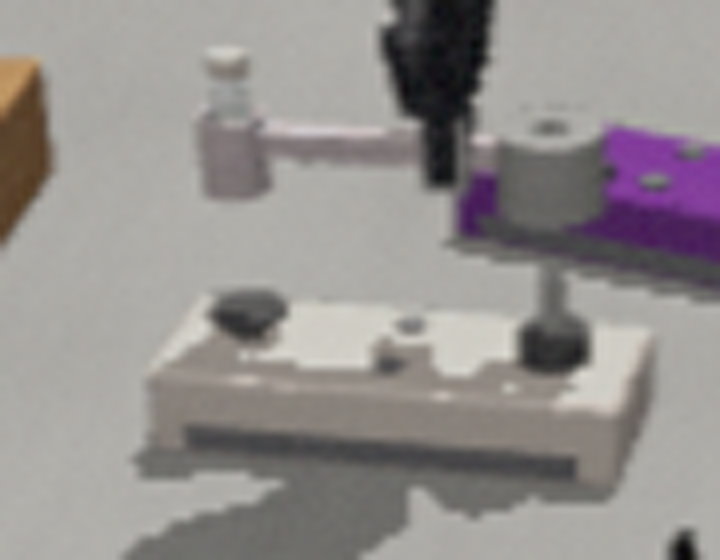

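View pics/t15.png

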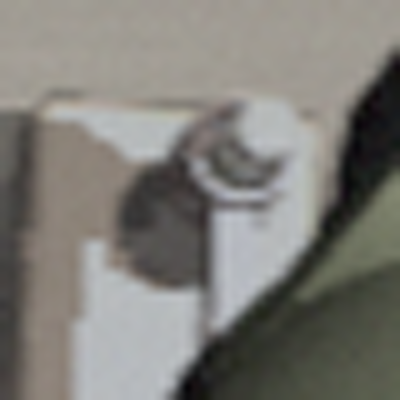

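The hub bore is at (550,128) against a predicted (548,128). The cup rim is at (232,117) against (230,112), and from the top (245,150) against (247,146). All are within a few mm, and there is a clear gap above the spindle. I'll settle and hand in.

Call:
arm_command --rows '[[[0, 0, 0, 0, 0, 0, 0.0], [0, 0, 0, 0, 0, 0, 0.0], [0, 0, 0, 0, 0, 0, 0.0], [0, 0, 0, 0, 0, 0, 0.0]]]'

```text
t: 14.9
ee_pos: [517.3, -328.2, 304.8]
eef_rot: [-3.142, 0.0, 3.055]
force: [0.2, -0.2, -4.4]
width: 10.1
```

```bash
python3 -c "
from h import *
q=bot.sense();print(q['t'],q['ee_pos'],q['qd'].round(4),q['force'],q['wrist_torque'],q['width'])
bot.hand_in()
print(bot.sense()['ee_pos'])"
```

```text
14.9 [ 517.28314361 -328.22254196  304.81175628] [-0.0019  0.0009  0.0002  0.0004 -0.0001 -0.0005] [ 0.23986525 -0.2149803  -4.39910354] [-0.03155309 -0.00430044  0.10056291] 10.112642358412868
the job is handed in; nothing more can be done
the job is handed in; nothing more can be done
```

I moved the slim vial from the tray into the carrier's cup and let go of it. I then lifted the loaded carrier by its bar at about 47 mm from the hub axis. I handed the job in at t = 14.9 s while holding the carrier over the white drive.

My last checks, all before the hand-in:
- **Hold:** the arm was still, with the carrier's weight on the wrist (about 3–4 N) and almost no tipping moment.
- **Position:** both hub bore and cup rim were within a few mm of where they should be over the spindle and rest. The hub underside was about 32 mm above the spindle tip, worked out from arm height rather than measured directly.
- **Level:** the cup appeared under 2 mm low, about 0.01 rad, well inside the 5-degree limit.
- **Vial:** it stood upright in its cup and was not held.

No check failed. Before the lift, the side and top cameras differed by about 3 mm on the vial's y position and 5 mm on the spindle tip's. I used the top-view values, or close to them. The hand-in gives no verdict and no reading was possible after it, so I can't confirm the final second myself.

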